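# Coating check on a radio housing

### The arm

A 6-joint arm with a two-finger parallel gripper is mounted at the origin on the work surface. World frame = base frame: x ahead of the robot, y to its left, z up, the work surface at z = 0. Lengths are in mm, angles in degrees, forces in N, time in s.
With the tool pointing down it reaches from about 300 to 875 mm from the base axis. Payload 6.4 kg.
Tool frame: the origin (TCP) lies at the centre of the arm's flange, where the gripper is bolted on; the fingertips stand 166 mm ahead of it and the grasp point (between the pads) lies 147 mm ahead of it; z points along the fingers, y is the line along which they close (so a half turn about z gives the same grasp; the last joint's range is limited). The gripper opens to 88 mm and grips with 3 to 60 N. Pads are 18 mm wide; open, the fingers measure 123 mm over their backs; the gripper's body (75 mm by 187 mm) begins 45 mm behind the grasp point.
Start: joints at [-86.19, 10.359, 92.074, -0, 77.567, -11.82], TCP at [154.938, -553.748, 404.714] pointing down, gripper open.
Joint ranges: [-171.53, 171.53], [-51.25, 118.39], [17.06, 147.69], [-65.23, 245.23], [0, 150.52], [-178.68, 178.68]. Speed limits (degrees/s): [147.25, 147.25, 172.46, 180, 180, 180].

### API

Orientations are given as a 3x3 rotation matrix whose columns are the frame's x, y, z axes.
In Python, from cell import bot gives the robot as it stands. Calls block until the motion is done:
- bot.movep(position, orientation): joint-space move of the TCP to a pose.
- bot.move_l(position, rotation=None, vel=150): straight line of the TCP; rotation=None keeps the orientation; vel is the mean speed in mm/s.
- bot.movej(angles): joint-space move.
- bot.open() and bot.grasp(force=None): open the fingers fully, or close them until they stop; force is the grip in N (None keeps the last).
- bot.dwell(seconds).
- bot.inverse_kinematics(position, orientation): joint angles nearest the present ones, or None.
- bot.read_camera(name): name is "scene" or "side" or "wrist"; returns a dict with "pixels" (400x640x3 uint8, red, green, blue), "range_z" (400x640 float32, mm along the optical axis (not along the pixel's ray), 0 where there is no reading), "fov_y" (degrees; the focal length in pixels is half the picture's height over the tangent of half this angle, whatever the lens; pixels are square), "cx", "cy" (the principal point, pixels), "eye" and "orientation" of the camera in the world; the wrist camera has in their place "hand_eye" (4x4, takes a point from camera to tool coordinates, whose origin is the TCP and whose axes are the flange's). Camera axes: x right, y up, looking along -z (the intrinsics and any distortion apply to the point x, -y, -z); pixel columns grow to the right and rows downward; lengths in mm; the calibration is good to about 2 mm. The wrist camera is an equidistant fisheye: a pixel r from the principal point sees the ray r / f radians off the axis. A picture is of the moment at which its call begins: read the wrist's pose just before it.
A pose or a line that the arm cannot do raises bot.PlanningError and nothing moves.
- bot.job_done(): hands the job in; it is judged then, once.
Readings, each from a call of its own:
- bot.read_time_s(): time.
- bot.read_joint_pos(): joint angles.
- bot.read_joint_velocities(): joint speeds.
- bot.read_joint_efforts(): joint torques, N m.
- bot.read_ee_pos(): TCP position.
- bot.read_tool_rot(): TCP orientation.
- bot.read_wrist_force(): force on the tool from outside, world axes, zero at the start.
- bot.read_moment(): the same for the moment, N m.
- bot.read_opening(): finger opening in mm.
- bot.read_gripper_force(): force on a finger pad.
Only numpy, scipy, OpenCV 4.12 (cv2) and the standard library are available. Lean on these libraries where they do the work, as an engineer would, in place of code of your own. Each camera call takes 0.05 s, during which the arm holds its last target. There are 200 camera calls.

### The job

Take the coating-thickness gauge out of its holster and first check its zero: hold it upright with its nose pressed lightly on the middle of the bare aluminium zero plate for a good second. Then measure the coating of the black radio unit: set the nose inside the yellow ring on the tilted cover, with the gauge square to the cover, press lightly so that the spring nose goes about half-way in without bottoming, and finish while still holding it steady there. Leave the unit's tilt and the other things on the bench as they are.

Things in the scene. Friction and masses are not known exactly. Their poses are not given: they have to be found in the camera images.
- gauge: hand-held coating-thickness gauge, grey box with yellow edges, nose down in its holster; 0.19 to 0.32 kg. Origin: centre of the nose's foot with the nose fully out; z up along the gauge. Box 30 mm thick (x), 62 mm wide (y), from z = 30 to 160 mm; ribbed grip on both flat x faces, z = 105 to 150 mm, display below it on the -x face. A fixed 25 mm collar reaches down to z = 13 mm; the nose below it
- nose_foot (a point): centre of the flat foot of the gauge's steel nose (14 mm across); on the gauge's axis, at gauge z = 0 when the nose is out, moving up the gauge's z as it is pressed in
- nose (a joint): how far the nose is pushed into the gauge: 0 fully out, 0.008 m bottomed (8 mm). Spring: 1.5 N at the start of travel plus 0.5 N per mm, so 3.5 N at half-way. It slides along the gauge's z
- holster: black holster fixed to the bench, base 90 x 122 mm. Origin: underside centre, z up. The gauge's box stands in a 34 x 66 mm pocket with its floor 38 mm and its rim 68 mm above the bench (gauge origin 8 mm above the bench): draw the gauge straight up, 60 mm until the nose clears the rim
- zero_plate: bare aluminium plate 70 x 70 x 12 mm lying loose on the bench, 0.16 kg, a thin circle about its middle. Origin: centre of its underside, z up; its upper face is 12 mm above the origin
- stand: grey tilting stand, fixed to the bench, base 200 x 270 mm, its two cheeks with black knobs (tops up to 103 mm high, knob ends 141 mm either side of its middle); it carries the radio unit on a tray between the cheeks. Origin: centre of the underside; the tilt axis runs along its y, 85 mm above the bench
- unit (a joint): tilt of the tray and radio unit about the stand's y axis, 85 mm above the stand's origin: 0 is level; as it grows the cover leans to face the stand's -x side (towards the robot). A stiff friction joint, it stays where it is
- spot (a point): centre of the yellow ring (37 mm outside, 27 mm inside diameter) on the flat black cover (140 x 206 mm) of the radio unit; the point lies on the cover's surface, z is the outward normal of the cover, y along the tilt axis. The ring may lie anywhere along y on the cover within 55 mm of its middle; the cover is flat, with low steel clips near its two y ends only
- connector_bin: bystander: blue open bin of coax connectors, 150 x 200 x 75 mm, origin under its centre
- attenuator: bystander: black ribbed cylinder 43 mm across and 48 mm high with a steel connector on top (64 mm in all), standing; origin under its centre
- shim_case: bystander: flat black case with coloured shims, 62 x 90 x 10 mm, origin under its centre
There are look-alikes about, which are no part of the job. There is more than one size of the gauge; the job needs the largest.

How it is judged (in metres and radians):
On the way:
1. zero check: the gauge, held upright (within 6 degrees), has its nose on the middle of the zero plate (within 22 mm of its centre), pressed in 1.8 to 7.2 mm with 1 to 9 N, for 0.8 s (value of joint nose between 0.0018 and 0.0072 m and contact force between the fingers and gauge above 2 N and contact force between gauge and zero_plate between 1 and 9 N and angle between the z axis of gauge and the z axis of zero_plate, either way round below 0.105 rad and horizontal distance between nose_foot and zero_plate below 0.022 m), for 0.8 s.
At the end, for the whole second after the job is handed in: the gauge is held by the fingers, still, square to the cover within 6 degrees, the foot's centre within 7.5 mm of the ring's centre, the nose pressed in between 1.8 and 7.2 mm of its 8 mm, pushing on the unit with 1 to 9 N and touching neither zero plate nor holster (value of joint nose between 0.0018 and 0.0072 m and contact force between the fingers and gauge above 2 N and contact force between gauge and stand between 1 and 9 N and angle between the z axis of gauge and the z axis of spot, either way round below 0.105 rad and distance between nose_foot and spot below 0.0075 m and contact force between gauge and zero_plate below 0.05 N and contact force between gauge and holster below 0.05 N and linear speed of gauge below 0.01 m/s); the arm keeps its last pose, push and grip.
It fails at once if the gauge is pushed on the unit or the zero plate with more than 20 N (contact force between gauge and stand above 20 N or contact force between gauge and zero_plate above 20 N).
It fails at once if the radio unit's tilt is disturbed (the ring shifts by more than 8 mm) (distance of spot from where it was at the start of the episode above 0.008 m).
It fails at once if the zero plate is shoved more than 30 mm (distance of zero_plate from where it was at the start of the episode above 0.03 m).
It fails at once if the connector bin, the attenuator or the shim case is shoved more than 30 mm (distance of any of connector_bin, attenuator, shim_case from where it was at the start of the episode above 0.03 m).
It also fails if it takes over 45 s, if anything falls off the work surface, if the arm or the gripper's body presses on something with over 40 N, if the wrist force passes 120 N, or if a joint passes its speed limit or range.

## Working session

There is one attempt and no reset: what is moved stays moved. The work goes in short steps, each a Python script; the robot and the scene stay as the last script left them, time stands still between calls to the robot, and variables do not carry over. Pictures are saved under pics/ and viewed, at most 10 in all, crops included, and the job is handed in when it is done.

```bash
ls; mkdir -p pics
cat > h.py <<'E'
import numpy as np, cv2, pickle
from cell import bot
def shot(n):
    if n=='wrist': p,R=np.array(bot.read_ee_pos()),np.array(bot.read_tool_rot())
    c=bot.read_camera(n); c=dict(c)
    if n=='wrist':
        H=np.array(c['hand_eye']); c['eye']=p+R@H[:3,3]; c['orientation']=R@H[:3,:3]
    c['eye']=np.array(c['eye']);c['orientation']=np.array(c['orientation'])
    c['fish']=n=='wrist'; c['f']=c['pixels'].shape[0]/2/np.tan(np.radians(c['fov_y'])/2)
    return c
def rays(c,uv):
    uv=np.atleast_2d(uv).astype(float); x=(uv[:,0]-c['cx']); y=(uv[:,1]-c['cy'])
    if c['fish']:
        r=np.hypot(x,y)+1e-9; t=r/c['f']; d=np.c_[np.sin(t)*x/r,-np.sin(t)*y/r,-np.cos(t)]
    else: d=np.c_[x/c['f'],-y/c['f'],-np.ones(len(x))]
    return d@c['orientation'].T   # world dirs
def onplane(c,uv,z):
    d=rays(c,uv); return c['eye']+d*((z-c['eye'][2])/d[:,2])[:,None]
def depthpts(c,uv):
    uv=np.atleast_2d(uv); d=rays(c,uv); ax=-c['orientation'][:,2]
    z=c['range_z'][uv[:,1].astype(int),uv[:,0].astype(int)]
    return c['eye']+d*(z/(d@ax))[:,None]
def cloud(c):
    v,u=np.nonzero(c['range_z']>0); uv=np.c_[u,v]; return uv,depthpts(c,uv)
def save(c,f): cv2.imwrite(f,c['pixels'][:,:,::-1])
E
python3 - <<'E'
from h import *
for n in ['scene','side','wrist']:
    c=shot(n); pickle.dump(c,open(n+'.pkl','wb')); save(c,f'pics/{n}0.png')
    print(n,c['eye'].round(),c['orientation'].round(2).tolist(),c['f'],c['cx'],c['cy'],(c['range_z']>0).mean(), [k for k in c])
E
```

```text
pics
scene [1410.  486.  959.] [[-0.46, -0.6, 0.65], [0.89, -0.33, 0.33], [0.02, 0.73, 0.68]] 504.7233273826939 319.77703837690433 198.8051208722326 0.996 ['pixels', 'range_z', 'fov_y', 'cx', 'cy', 'eye', 'orientation', 'fish', 'f']
side [379. 918. 915.] [[-0.97, 0.16, -0.19], [-0.25, -0.67, 0.7], [-0.01, 0.72, 0.69]] 425.985383943377 315.7911883504798 198.09580572009187 0.99617578125 ['pixels', 'range_z', 'fov_y', 'cx', 'cy', 'eye', 'orientation', 'fish', 'f']
wrist [ 228. -532.  384.] [[0.27, 0.92, 0.28], [-0.96, 0.26, 0.08], [-0.0, -0.29, 0.96]] 309.70691628693146 315.94765311841 205.12730864073728 0.9904921875 ['pixels', 'range_z', 'fov_y', 'cx', 'cy', 'hand_eye', 'eye', 'orientation', 'fish', 'f']
```

View pics/scene0.png

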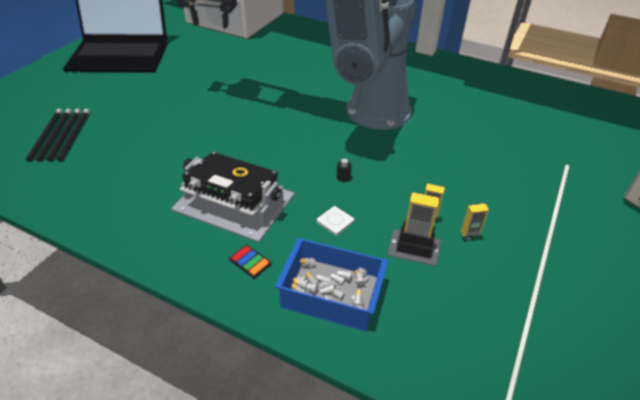

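View pics/side0.png

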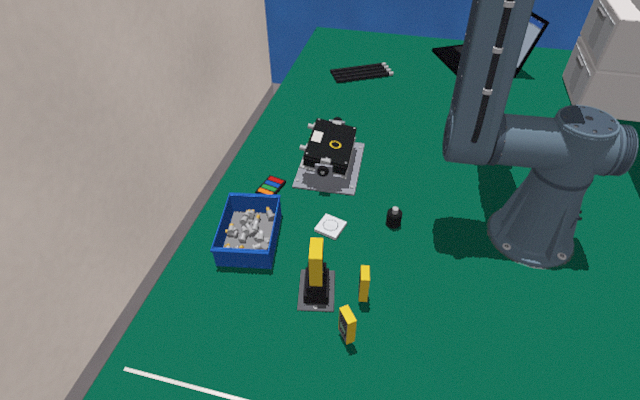

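The scene view shows the big gauge in its holster at (422,215) and two smaller look-alikes at (435,195) and (476,220). The zero plate is at (335,219) and the ring on the unit at (240,171). In the side view the gauge is at (316,262), the plate at (330,226) and the ring at (335,145).

```bash
cat > est.py <<'E'
from h import *
def yellow(c):
    h=cv2.cvtColor(c['pixels'],cv2.COLOR_RGB2HSV); return (cv2.inRange(h,(18,120,110),(36,255,255))>0)
def comps(m,a=15):
    n,l,s,ce=cv2.connectedComponentsWithStats(m.astype(np.uint8),connectivity=8)
    return [(l==i,s[i],ce[i]) for i in range(1,n) if s[i][4]>=a]
def pts(c,m):
    v,u=np.nonzero(m&(c['range_z']>0)); return depthpts(c,np.c_[u,v])
def tri(c1,p1,c2,p2):
    a=rays(c1,p1)[0];b=rays(c2,p2)[0];w=c2['eye']-c1['eye']
    s=np.linalg.lstsq(np.c_[a,-b],w,rcond=None)[0]; A=c1['eye']+a*s[0];B=c2['eye']+b*s[1]
    return (A+B)/2,np.linalg.norm(A-B)
E
python3 - <<'E'
from est import *
for n in ['scene','side']:
    c=pickle.load(open(n+'.pkl','rb'))
    print(n)
    for m,s,ce in comps(yellow(c)):
        P=pts(c,m); print('Y',s,ce.round(1),np.median(P,0).round(1),P.min(0).round(),P.max(0).round())
    uv,P=cloud(c)
    px=c['pixels'][uv[:,1],uv[:,0]].astype(int)
    wh=(px.min(1)>150)&(abs(P[:,2]-12)<8)&(P[:,0]<1100)&(P[:,0]>300)
    m=np.zeros((400,640),bool); m[uv[wh,1],uv[wh,0]]=1
    for mm,s,ce in comps(m,60):
        Q=pts(c,mm); print('W',s,ce.round(1),np.median(Q,0).round(1),cv2.minAreaRect(Q[:,:2].astype(np.float32)))
s=pickle.load(open('scene.pkl','rb'));d=pickle.load(open('side.pkl','rb'))
print(tri(s,(240,171.5),d,(335.5,145)),tri(s,(335.5,219.5),d,(330.5,226)))
E
```

```text
scene
Y [232 167  16  10 105] [239.6 171.6] [ 599.6 -154.7  102.6] [ 577. -176.   98.] [ 619. -133.  107.]
Y [426 184  19  10 132] [434.7 188.4] [425.6 319.8 109.1] [279. 284.  -3.] [438. 341. 115.]
Y [405 193  35  44 427] [424.4 204.2] [544.7 324.5 166.5] [335. 260.  -2.] [562. 355. 172.]
Y [462 204  26  32 274] [472.6 214.6] [451.5 424.9 104.7] [293. 413.  -2.] [466. 457. 114.]
Y [292 278   5  10  31] [294.4 283. ] [796.9 121.4  26. ] [785. 113.  17.] [805. 125.  36.]
W [283 190  10  11  64] [286.8 194.8] [528.2 -54.4   8. ] ((531.2725219726562, -56.980342864990234), (33.29795455932617, 26.221765518188477), 6.822463035583496)
W [173 199  94  41 733] [217.9 220.2] [ 702.7 -161.7    8.2] ((691.4095458984375, -168.96546936035156), (52.99856948852539, 266.59912109375), 2.0658962726593018)
W [317 206  37  28 555] [334.7 219.5] [557.  106.3  11.7] ((553.5570678710938, 104.9428482055664), (73.22874450683594, 72.12818908691406), 74.56898498535156)
W [298 263  45  16 284] [320.7 270.6] [726.7 153.9  15.4] ((730.935302734375, 154.2068634033203), (48.654354095458984, 97.89401245117188), 15.11
[... 1300 characters left out ...]
.97769546508789, 99.16583251953125), 15.528021812438965)
W [314 214  33  24 445] [330.1 225.5] [553.1 107.3  11.2] ((552.5196533203125, 102.49467468261719), (79.17681884765625, 70.63329315185547), 73.70803833007812)
W [225 237  17  10  87] [232.5 241.6] [800.  233.7  15.6] ((798.156005859375, 234.88783264160156), (46.208744049072266, 31.79254722595215), 9.12674617767334)
W [243 237  15  11  79] [249.6 242.8] [754.1 225.8  15.7] ((751.00830078125, 227.28775024414062), (34.329833984375, 33.33034896850586), 81.14631652832031)
(array([ 596.47676784, -154.66271007,  100.67770256]), np.float64(1.4516766045456255)) (array([552.17435199, 106.73745227,   8.41960224]), np.float64(0.18293828850636992))
```

Run:
```python
from est import *
w=pickle.load(open('wrist.pkl','rb')); print(np.array(w['hand_eye']).round(3))
for n in ['scene','side']:
    c=pickle.load(open(n+'.pkl','rb')); uv,P=cloud(c)
    k=(P[:,2]>162)&(P[:,2]<175)&(np.hypot(P[:,0]-542,P[:,1]-325)<70)
    print(n,k.sum(),P[k].mean(0),cv2.minAreaRect(P[k][:,:2].astype(np.float32)))
    k=(np.hypot(P[:,0]-598,P[:,1]+155)<45)&(P[:,2]>85)
    Q=P[k]
    for _ in range(5):
        a=np.linalg.lstsq(np.c_[Q[:,:2],np.ones(len(Q))],Q[:,2],rcond=None)[0]
        r=Q[:,2]-np.c_[Q[:,:2],np.ones(len(Q))]@a; Q=Q[abs(r)<2.5*r.std()]
    nn=np.array([-a[0],-a[1],1]);nn/=np.linalg.norm(nn); print(len(Q),nn,r.std(),np.degrees(np.arccos(nn[2])))
    k=(np.hypot(P[:,0]-542,P[:,1]-325)<70)&(P[:,2]>64)&(P[:,2]<72); print('rim',P[k].mean(0),cv2.minAreaRect(P[k][:,:2].astype(np.float32)))
```

```text
[[-1.0000e-03  9.5800e-01  2.8700e-01  7.5842e+01]
 [ 1.0000e+00  1.0000e-03  1.0000e-03 -7.5300e-01]
 [ 0.0000e+00  2.8700e-01 -9.5800e-01  1.9714e+01]
 [ 0.0000e+00  0.0000e+00  0.0000e+00  1.0000e+00]]
scene 289 [541.88135331 322.16848278 167.45388557] ((539.558349609375, 321.294189453125), (35.49379348754883, 62.69390106201172), 11.33011245727539)
501 [-0.15380704 -0.00658113  0.98807899] 1.4086251542657822 8.855775724024728
rim [551.55596546 323.18635616  67.40083026] ((542.0360717773438, 321.5311584472656), (47.713890075683594, 77.69855499267578), 12.172192573547363)
side 310 [539.32784467 325.87340348 167.89282441] ((539.88134765625, 323.5842590332031), (30.283567428588867, 64.36932373046875), 10.554136276245117)
377 [-0.17081315 -0.0127631   0.98522077] 1.655595303626676 9.862790828171311
rim [536.09979945 337.60210643  67.45112561] ((540.1386108398438, 324.80487060546875), (45.718441009521484, 77.40644073486328), 13.411057472229004)
```

Run:
```python
from est import *
def Rdn(yaw): # tool y along yaw, z down
    y=np.array([np.cos(yaw),np.sin(yaw),0]);z=np.array([0,0,-1.]);return np.c_[np.cross(y,z),y,z]
for s in (11,191):
    R=Rdn(np.radians(s)); print(s,bot.inverse_kinematics([540,323,282],R),bot.inverse_kinematics([552,106,300],R), bot.inverse_kinematics([598-40,-155,360],R))
R=Rdn(np.radians(11)) if bot.inverse_kinematics([540,323,282],Rdn(np.radians(11))) is not None else Rdn(np.radians(191))
views=[([540,323,420],R),([540,250,460],R),([552,60,330],R),([552,110,400],R),([590,-180,400],R),([590,-230,430],R)]
for i,(p,R) in enumerate(views):
    try:
        bot.movep(p,R); bot.dwell(0.15); c=shot('wrist'); pickle.dump(c,open(f'w{i}.pkl','wb')); save(c,f'pics/w{i}.png')
    except bot.PlanningError as e: print(i,e)
    print(i,bot.read_time_s(),np.round(bot.read_joint_pos(),1))
import glob
ims=[cv2.imread(f'pics/w{i}.png') for i in range(6) ]
ims=[cv2.resize(m,(400,250),interpolation=cv2.INTER_AREA) for m in (ims[0],ims[2],ims[4],ims[5])]
cv2.imwrite('pics/m.png',np.vstack([np.hstack(ims[:2]),np.hstack(ims[2:])]))
```

```text
11 [ 2.00954772e+01  2.44301097e+01  8.92438023e+01 -2.54444375e-14
  6.63260880e+01  9.09547724e+00] [-1.22741951e+00  1.54001098e+01  9.89981314e+01 -2.54444375e-14
  6.56017588e+01 -1.22274195e+01] [-2.72605099e+01  1.33340592e+01  9.39267778e+01 -2.54444375e-14
  7.27391630e+01 -3.82605099e+01]
191 [ 2.00954772e+01  2.44301097e+01  8.92438023e+01 -2.54444375e-14
  6.63260880e+01 -1.70904523e+02] [-1.22741951e+00  1.54001098e+01  9.89981314e+01 -2.54444375e-14
  6.56017588e+01  1.67772580e+02] [-2.72605099e+01  1.33340592e+01  9.39267778e+01 -2.54444375e-14
  7.27391630e+01  1.41739490e+02]
0 3.6917 [20.1 16.5 82.9 -0.  80.6  9.1]
1 4.3167 [13.5 10.7 85.4  0.  84.   2.4]
2 5.4333 [ -5.9  12.3  98.8   0.   68.8 -17. ]
3 6.0667 [ -0.8   9.1  94.2  -0.   76.8 -11.8]
4 7.3917 [-27.8  15.8  86.1   0.   78.1 -39. ]
5 7.9333 [-31.9  16.6  81.7   0.   81.8 -43. ]
```

View pics/m.png

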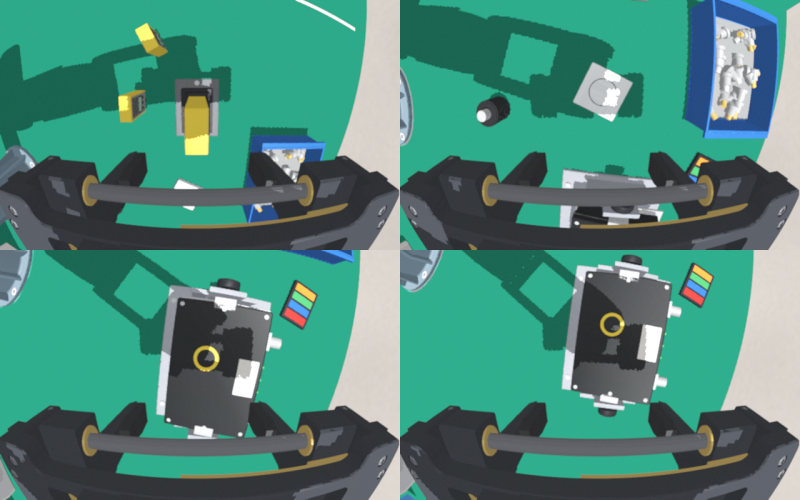

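The mosaic shows w0 top-left with the gauge top at about (197,125), so full-res (315,220), and w2 top-right with the plate at (603,92) in the mosaic. The ring is at (206,358) in w4, bottom-left, and at (612,324) in w5, bottom-right. Next I measure from these views.

Run:
```python
from est import *
W=[pickle.load(open(f'w{i}.pkl','rb')) for i in range(6)]
# gauge top: yellow pixels with depth z>160
for i in (0,1):
    c=W[i]; uv,P=cloud(c); k=(P[:,2]>160)&(P[:,2]<176)&(np.hypot(P[:,0]-540,P[:,1]-323)<60)
    r=cv2.minAreaRect(onplane(c,uv[k],168)[:,:2].astype(np.float32))
    print('top',k.sum(),np.median(P[k][:,2]),r,P[k].mean(0).round(1))
    W[i]['g']=uv[k].mean(0)
    k=(P[:,2]>20)&(P[:,2]<34)&(np.hypot(P[:,0]-540,P[:,1]-323)<90)
    print('low',k.sum(), np.median(P[k],0))
print('tri',tri(W[0],W[0]['g'],W[1],W[1]['g']))
for i in (2,3):
    c=W[i]; uv,P=cloud(c); k=(P[:,2]>7)&(P[:,2]<16)&(np.hypot(P[:,0]-552,P[:,1]-106)<60)&(c['pixels'][uv[:,1],uv[:,0]].astype(int)[:,0]>90)
    m=np.zeros((400,640),np.uint8); m[uv[k,1],uv[k,0]]=1
    m,s,_=max(comps(m>0),key=lambda t:t[1][4]); v,u=np.nonzero(m); q=np.c_[u,v]
    r=cv2.minAreaRect(onplane(c,q,12)[:,:2].astype(np.float32)); print('plate',np.median(pts(c,m)[:,2]),r)
    c['g']=q.mean(0)
print('tri',tri(W[2],W[2]['g'],W[3],W[3]['g']))
for i in (4,5):
    c=W[i]
    for m,s,ce in comps(yellow(c),60):
        Q=pts(c,m)
        if np.hypot(*(np.median(Q,0)[:2]-[598,-155]))<30:
            e=cv2.fitEllipse(np.vstack([x for x in cv2.findContours(m.astype(np.uint8),cv2.RETR_EXTERNAL,cv2.CHAIN_APPROX_NONE)[0]])); print('ring',s,ce,e,Q.mean(0)); c['g']=e[0]
    uv,P=cloud(c); px=c['pixels'][uv[:,1],uv[:,0]].astype(int)
    k=(np.abs(P[:,0]-598)<60)&(np.abs(P[:,1]+155)<70)&(P[:,2]>75)&(P[:,2]<120); Q=P[k]
    for _ in range(8):
        a=np.linalg.lstsq(np.c_[Q[:,:2],np.ones(len(Q))],Q[:,2],rcond=None)[0]
        r=Q[:,2]-np.c_[Q[:,:2],np.ones(len(Q))]@a; Q=Q[abs(r)<2.5*r.std()]
    nn=np.array([-a[0],-a[1],1]);nn/=np.linalg.norm(nn); print('n',len(Q),nn,r.std(),np.degrees(np.arccos(nn[2])),'z at ring',a@[598,-156,1])
    k=(P[:,2]<14)&(P[:,2]>3)&(px.min(1)>110)&(np.abs(P[:,0]-600)<150)&(np.abs(P[:,1]+165)<160); print('base',cv2.minAreaRect(P[k][:,:2].astype(np.float32)))
print('tri',tri(W[4],W[4]['g'],W[5],W[5]['g']))
```

```text
top 2918 168.6589567585515 ((539.8146362304688, 324.2841796875), (30.34571075439453, 63.22718811035156), 11.78087043762207) [539.9 325.3 168.5]
low 88 [533.23573366 365.0554386   28.64566479]
top 2455 168.72985265172758 ((540.6000366210938, 322.8150329589844), (30.322664260864258, 61.65032958984375), 10.942453384399414) [540.2 322.7 168.7]
low 0 [nan nan nan]
tri (array([540.52878897, 322.57772215, 158.45999457]), np.float64(0.2941452178551448))
plate 12.42209338944312 ((553.8396606445312, 106.22239685058594), (70.60932159423828, 70.58538818359375), 73.92107391357422)
plate 12.364051948275915 ((554.00830078125, 106.46636962890625), (71.22758483886719, 70.74324798583984), 74.46638488769531)
tri (array([554.00911309, 106.31643468,   6.91150687]), np.float64(0.0048348383178665934))
ring [309 153  42  41 676] [327.7943787  173.50295858] ((329.3968811035156, 172.99488830566406), (40.26801300048828, 41.21184158325195), 116.9825439453125) [ 598.15014368 -154.41168223  102.87400018]
ring [ 290  326  266   39 1324] [441.71827795 349.80589124] ((413.3228759765625, 343.65814208984375), (28.547382354736328, 253.92254638671875), 83.91049194335938) [ 622.22247581 -153.0246686   325.14132395]
n 17546 [-0.1605212  -0.00862058  0.98699475] 0.681564188431283 9.250577558426622 z at ring 102.46790997803598
base ((617.9657592773438, -171.36260986328125), (200.53526306152344, 269.920166015625), 2.716590642929077)
ring [320 100  39  39 649] [338.55161787 118.69645609] ((338.86224365234375, 118.81111145019531), (37.7215690612793, 38.022438049316406), 102.95176696777344) [ 599.07199346 -153.61328643  103.06075706]
n 15340 [-0.16056839 -0.00811542  0.98699135] 0.7167821643876348 9.251786856433394 z at ring 102.47696524149654
base ((617.4381103515625, -172.08599853515625), (199.18411254882812, 270.3459777832031), 2.664566993713379)
tri (array([ 592.97807823, -147.80745949,  335.65865686]), np.float64(25.13100867154791))
  return _methods._mean(a, axis=axis, dtype=dtype,
  ret = um.true_divide(
```

Run:
```python
from est import *
yaw=np.radians(11.2); y=np.array([np.cos(yaw),np.sin(yaw),0]);z=np.array([0,0,-1.]);R=np.c_[np.cross(y,z),y,z]
g=np.array([540.2,323.0])
bot.movep([*g,370],R); bot.move_l([*g,282],vel=150)
bot.grasp(25); bot.dwell(0.2); print(bot.read_opening(),bot.read_gripper_force(),np.round(bot.read_wrist_force(),2),bot.read_time_s(),bot.read_ee_pos())
bot.move_l([*g,300],vel=60); print(np.round(bot.read_wrist_force(),2))
bot.move_l([*g,375],vel=120); bot.dwell(.2); print(np.round(bot.read_wrist_force(),2),bot.read_opening(),bot.read_time_s())
bot.movep([554,106.4,310],R); bot.dwell(.3)
c=shot('side');s=shot('scene');pickle.dump((c,s),open('hov.pkl','wb'))
print(np.round(bot.read_wrist_force(),2),bot.read_time_s(),bot.read_ee_pos())
a=cv2.resize(c['pixels'][130:280,230:430],(800,600),interpolation=cv2.INTER_CUBIC)
b=cv2.resize(s['pixels'][100:250,250:450],(800,600),interpolation=cv2.INTER_CUBIC)
cv2.imwrite('pics/hov.png',cv2.resize(np.hstack([a,b])[:,:,::-1],(800,300)))
```

```text
29.732021608670273 24.985011881799437 [-0.99 -0.16 -0.39] 11.7833 [540.1262907  322.97650318 281.83635942]
[ 0.   -0.33 -2.1 ]
[-0.39  0.47 -3.12] 29.736309005460647 13.2083
[ 0.64  0.12 -3.2 ] 14.5167 [553.97746058 107.09418542 310.14154257]
```

View pics/hov.png

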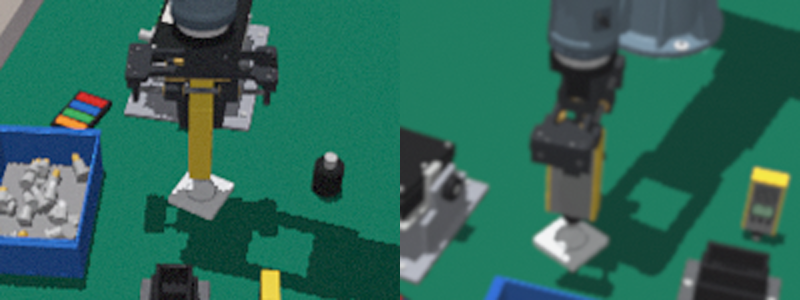

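The gauge is held upright, with its nose just above the plate in both crops. In the left crop it is at (200,180). Now the zero check.

```bash
cat >> est.py <<'E'
def favg(n=6):
    F=[]
    for _ in range(n): F.append(bot.read_wrist_force()); bot.dwell(0.03)
    return np.mean(F,0)
E
python3 - <<'E'
from est import *
R=np.array(bot.read_tool_rot())
f0=favg(); print(f0)
bot.move_l([554,106.4,289],vel=60)
for z in (287,285,283.5,282):
    bot.move_l([554,106.4,z],vel=25); f=favg(); print(z,(f-f0).round(2),np.round(bot.read_ee_pos(),2))
    if f[2]-f0[2]>3.2: break
bot.dwell(1.0); print((favg()-f0).round(2)); 
c=shot('side'); uv,P=cloud(c); k=(np.hypot(P[:,0]-554,P[:,1]-106)<55)&(P[:,2]>7)&(P[:,2]<16); print(P[k].mean(0))
print(bot.read_time_s(),bot.read_gripper_force())
E
```

```text
[-0.04817663  0.24990164 -2.7700029 ]
287 [ 0.15 -0.68 -0.36] [554.06 106.42 287.21]
285 [ 0.66 -0.53  1.7 ] [554.25 106.39 285.3 ]
283.5 [1.5  0.07 2.45] [554.16 106.39 283.68]
282 [1.46 0.03 3.46] [554.12 106.39 282.14]
[ 2.14 -0.3   3.88]
[550.91941549 116.09985154  10.97712963]
18.2667 24.99117569765076
```

```bash
cat > tgt.py <<'E'
from est import *
n=np.array([-.1605,-.0082,.987]);n/=np.linalg.norm(n); p0=np.array([598,-156,102.47])
def ring(c,box):
    x,y,w,h=box; m=np.zeros((400,640),bool); m[y-3:y+h+3,x-3:x+w+3]=yellow(c)[y-3:y+h+3,x-3:x+w+3]
    ct=max(cv2.findContours(m.astype(np.uint8),cv2.RETR_EXTERNAL,cv2.CHAIN_APPROX_NONE)[0],key=len)
    hull=cv2.convexHull(ct)[:,0]
    d=rays(c,hull); P=c['eye']+d*(((p0-c['eye'])@n)/(d@n))[:,None]
    (x,y),r=cv2.minEnclosingCircle(P[:,:2].astype(np.float32)); return np.array([x,y,p0[2]-((np.array([x,y])-p0[:2])@n[:2])/n[2]]),r
yt=np.array([np.cos(np.radians(2.8)),np.sin(np.radians(2.8)),0]); yt-=n*(yt@n); yt/=np.linalg.norm(yt)
RT=np.c_[np.cross(yt,-n),yt,-n]
E
python3 - <<'E'
from tgt import *
W=[pickle.load(open(f'w{i}.pkl','rb')) for i in (4,5)]
r=[ring(W[0],(309,153,42,41)),ring(W[1],(320,100,39,39)),ring(pickle.load(open('scene.pkl','rb')),(232,167,16,10)),ring(pickle.load(open('side.pkl','rb')),(329,140,13,9))]
for q in r: print(q)
S=(r[0][0]+r[1][0])/2; print(S); np.save('S.npy',S)
assert abs(S[0]-598)<4 and abs(S[1]+155)<4
bot.move_l([554,106.4,400],vel=150)
bot.movep(S+n*(273.8+35),RT); bot.dwell(.4)
print(favg(),bot.read_time_s(),np.round(bot.read_joint_pos(),1))
c=shot('side');s=shot('scene')
a=cv2.resize(c['pixels'][60:210,230:430],(800,600),interpolation=cv2.INTER_CUBIC)
b=cv2.resize(s['pixels'][70:220,150:350],(800,600),interpolation=cv2.INTER_CUBIC)
cv2.imwrite('pics/hov2.png',cv2.resize(np.hstack([a,b])[:,:,::-1],(800,300)))
E
```

```text
(array([ 599.40557861, -154.00279236,  102.71515954]), 19.229900360107422)
(array([ 599.42303467, -153.75506592,  102.72005625]), 19.14699363708496)
(array([ 597.75683594, -155.28834534,  102.43637055]), 22.983102798461914)
(array([ 599.61553955, -155.40203857,  102.73767718]), 20.828536987304688)
[ 599.41430664 -153.87892914  102.7176079 ]
[ 0.06700806  0.08098466 -2.40867073] 20.825 [-29.    7.1  95.7   5.2  69.4 -33.3]
```

View pics/hov2.png

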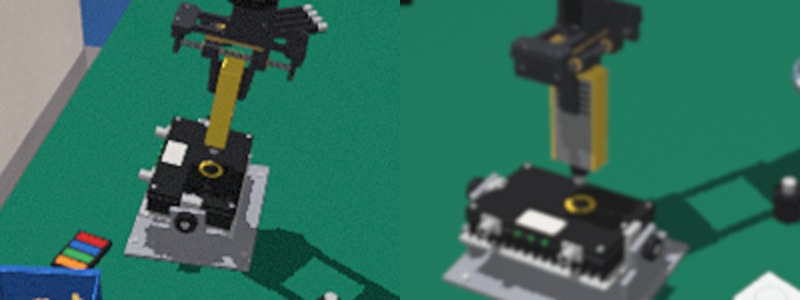

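The gauge hovers above the ring, tilted with the cover: its nose is at (212,150) in the left crop and the ring at (210,169). I press along the normal.

Run:
```python
from tgt import *
S=np.array([599.3,-154.2,102.7]); f0=favg(); L=273.8
bot.move_l(S+n*(L+3),vel=60)
for d in (1,-1,-2.5,-4,-5,-6,-7):
    bot.move_l(S+n*(L+d),vel=25); f=(favg()-f0); e=np.array(bot.read_ee_pos())-S
    print(d,f.round(2),(f@n).round(2),(e@n-L).round(2),(e-n*(e@n)).round(2))
    if f@n>3.1: break
bot.dwell(.4);f=favg(12)-f0; print(f.round(2),f@n,bot.read_time_s(),bot.read_gripper_force())
Rn=np.array(bot.read_tool_rot()); print(np.degrees(np.arccos(-Rn[:,2]@n)))
c=shot('side');s=shot('scene');w=shot('wrist')
# gauge axis check: big view
a=cv2.resize(c['pixels'][80:180,270:400],(780,600),interpolation=cv2.INTER_CUBIC)
b=cv2.resize(s['pixels'][90:190,180:310],(780,600),interpolation=cv2.INTER_CUBIC)
cv2.imwrite('pics/end.png',cv2.resize(np.hstack([a,b])[:,:,::-1],(800,308)))
```

```text
1 [ 0.02 -0.13 -0.05] -0.05 1.2 [ 0.05 -0.01  0.01]
-1 [ 0.31 -0.43  1.91] 1.84 -0.69 [ 0.21 -0.09  0.03]
-2.5 [ 0.95 -0.37  2.94] 2.75 -2.32 [ 0.14 -0.07  0.02]
-4 [ 0.97 -0.66  3.69] 3.49 -3.83 [ 0.12 -0.06  0.02]
[ 1.68 -0.59  4.01] 3.6896853164069605 24.4083 24.99008676270023
0.0037703325730006638
```

View pics/end.png

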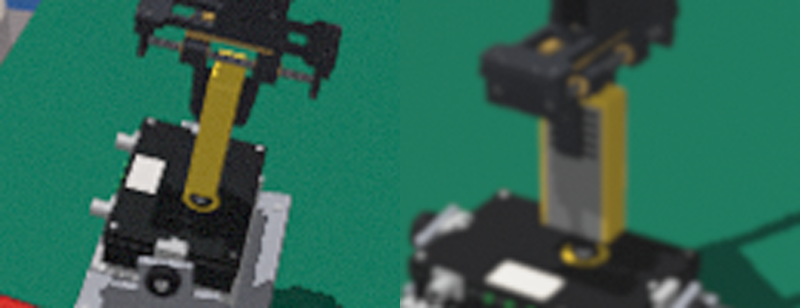

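Both views show the foot inside the ring at about half travel. One quick check that the gauge is square, from the depth of its faces, then I hand in.

Run:
```python
from tgt import *
S=np.array([599.3,-154.2,102.7]); R=np.array(bot.read_tool_rot())
G=np.c_[R[:,1],np.cross(n,R[:,1]),n]  # gauge-like axes x,y,z
for name in ('scene','side'):
    c=shot(name); uv,P=cloud(c); Q=(P-S)@G
    for ax in (0,1):
        h=(15,31)[ax]; o=1-ax
        k=(abs(Q[:,ax]-h)<5)&(abs(Q[:,o])<(15,31)[o]-3)&(Q[:,2]>32)&(Q[:,2]<100); q=Q[k]
        if len(q)<40: continue
        A=np.c_[q[:,2],q[:,o],np.ones(len(q))]
        for _ in range(3):
            a=np.linalg.lstsq(A,q[:,ax],rcond=None)[0]; r=q[:,ax]-A@a; g=abs(r)<2.5*r.std(); A,q=A[g],q[g]
        print(name,'face',ax,len(q),'tilt',np.degrees(a[0]).round(2),'yaw',np.degrees(a[1]).round(2),'offset at foot',(a[2]-h).round(2),r.std().round(2))
print(bot.read_time_s())
```

```text
scene face 0 427 tilt -0.22 yaw 0.2 offset at foot -0.43 1.78
scene face 1 110 tilt 0.58 yaw 0.97 offset at foot -2.21 1.15
side face 1 140 tilt -0.1 yaw 0.45 offset at foot 0.45 1.79
24.6583
```

The gauge is square to within about 0.6°, the foot is about 2 mm off centre at most, and the force is about 3.7 N. I am handing in.

```bash
python3 -c "
from cell import bot
print(bot.job_done(), bot.read_time_s())"
```

```text
the job is handed in; nothing more can be done
the job is handed in; nothing more can be done
```

I did the zero check and handed the job in with the gauge held steady in the yellow ring, square to the cover within about 0.6° by my check and pressed about 4 mm (3.7 N), at about 25 s of the 45; no verdict came back.

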